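# Load a bottle into the sprung painting cradle

### The arm

A 6-joint arm with a two-finger parallel gripper is mounted at the origin on a cart in front of the work surface, level with it; the furniture and walls round the work are solid. World frame = base frame: x ahead of the robot, y to its left, z up, the work surface at z = 0. Lengths are in mm, angles in degrees, forces in N, time in s.
With the tool pointing down it reaches from about 350 to 850 mm from the base axis. Payload 8.1 kg.
Tool frame: the origin (TCP) lies at the very end of the fingers, on their centre line; the grasp point (between the pads) lies 19 mm behind it (r.grip_depth is the distance from the TCP to the grasp point, in mm); z points along the fingers, y is the direction in which the jaws open and shut (so a half turn about z gives the same grasp; the last joint's range is limited). The gripper opens to 85 mm and grips with 20 to 120 N. Pads are 22 mm wide; open, the fingers measure 114 mm over their backs; the gripper's body (76 mm by 85 mm) begins 54 mm behind the grasp point. The pads swing forward as they close: fully open they stand 13 mm farther back than shut.
Start: joints at [-75.653, 7.471, 85.268, -0, 87.261, -4.893], TCP at [197.735, -566.486, 231.292] pointing down, gripper open.
Joint ranges: [-169.43, 169.43], [-51.17, 129.36], [1.28, 143.12], [-76.62, 256.62], [0, 156.53], [-152.29, 152.29]. Speed limits (degrees/s): [136.94, 136.94, 159.86, 180, 180, 180].

### API

Orientations are given as [roll, pitch, yaw] about the fixed x, y, z axes, in that order (R = Rz(yaw) Ry(pitch) Rx(roll)).
In Python, from bench import status, viewer, hand_in, r gives the robot as it stands.
- The arm moves only by the shell command python3 -m crank 'ROWS' [OPENING] [FORCE]. ROWS is a JSON object of lists of equal length, an entry for each row: "slide": the shift along the tool's x, y, z in m, a list of three; "twist": the turn about the tool's z in rad. A call has 1 to 8 rows; each row shifts and turns the commanded pose from where the row before left it, along the tool's axes as they then stand; what a row does not reach is not made up. A row lasts 1/10 s, in which the tool goes at most 50 mm and 8.59 degrees, less where a joint would pass 70% of its speed; a pose out of reach is approached as far as the arm can. A call with a gripper value outside its range is refused whole. OPENING is the closure, from 0 (fully open) to 1 (shut), set as the call begins (- or left out, the last holds). The fingers move at their own pace and stop on an object; FORCE is the grip in N (left out, the last holds). Time passes only in rows, so rows that do not move let the fingers close. It gives the time, the measured TCP pose, the force and the opening at its end, in the units of the state.
- status.sense(): the state, without advancing time (a new reading comes with each control period).
- viewer.snapshot(name): name is "side" or "top"; returns a dict with "img" (384x512x3 uint8, red, green, blue), "fx", "fy", "cx", "cy" (pixels), "k1" (the pictures are not rectified: a ray, as slopes to the right and down, at radius r is drawn at 1 + k1 r^2 times it, then the intrinsics apply), "R" (3x3) and "t" (3): a world point X has camera coordinates R X + t. Camera axes: x right, y down, z forward; pixel columns grow to the right and rows downward; lengths in mm; the calibration is good to about 2 mm. A picture is of the moment at which its call begins. There is no depth.
- hand_in(): hands the job in, once; it reports no verdict.
The state is a dict: "time": time; "joint_pos": joint angles; "qd": joint speeds; "joint_efforts": joint torques, N m; "tool_pos": TCP position; "tcp_rot": TCP orientation; "ft_force": force on the tool from outside, world axes, zero at the start; "wrist_torque": the same for the moment, N m; "finger_gap": finger opening in mm.
Only numpy, scipy, OpenCV 4.12 (cv2) and the standard library are available. Lean on these libraries where they do the work, as an engineer would, in place of code of your own. Each camera call takes 0.05 s, during which the arm holds its last target.

### The job

Load the white plastic bottle into the wooden painting cradle so that it can be decorated: press the blue sprung plate back with one end of the bottle, lower the bottle into the saddles between the plate and the fixed stop, and let go so that the spring clamps it endwise. It must end lying level down in both saddles, lengthwise, held between plate and stop; either end may face the plate.

Things in the scene. Friction and masses are not known exactly. Their poses are not given: they have to be found in the camera images.
- bottle_mid (a point): Middle of the plain off-white plastic bottle (0.08 to 0.16 kg) lying on the desk: on its long axis, halfway along, 21 mm up. y = long axis; it can roll, so x and z may turn. 123 mm long: body 43 mm across for 105 mm at the +y end, cap 28 mm across for 18 mm at the -y end. Grip it across the body at this point.
- seat (a point): Where bottle_mid lies once loaded in the pale wooden cradle fixed to the desk; 46 mm above the desk, z up, x along the cradle from stop to plate. Fixed stop: face at x -62 mm, 56 wide, top 44 mm above the desk. Two black V saddles, 8 thick, 64 wide, at x -36 and +32 mm, tips 43 mm above the desk, guide the bottle in; fingers fit between them down to the board, 12 mm above the desk.
- plate_face (a point): Centre of the black rubber face, turned to the stop, of the blue sprung plate: 60 mm above the desk, at seat x = +38 mm when at rest (gap to the stop 100 mm, at most 145). Plate 58 mm wide, 26 to 90 mm above the desk. A bottle axis 73 to 78 mm above the desk clears stop and saddles and still meets the plate. Behind it a plunger, barrel and end block under 71 mm high.
- push_plate (a joint): How far the blue plate is pressed back along the seat's +x, in m: 0 at rest, 0.023 with the bottle loaded, 0.045 at most. Its spring pushes towards the stop with 2.7 N at rest, 5 N loaded, 7 N fully back, and returns it when let go.

How it is judged:
By the outcome, as a careful person would: the job done as asked, in the order asked, and still so for the second after the job is handed in, with the robot touching nothing.
It also fails if it takes over 35 s, if anything falls off the work surface, if the arm or the gripper's body presses on something with over 40 N, if the wrist force passes 120 N, or if a joint passes its speed limit or range.

## Working session

There is one attempt and no reset: what is moved stays moved. The work goes in short steps, Python scripts to look and compute and a shell command to move; the robot and the scene stay as the last step left them, time stands still between calls to the robot, and variables do not carry over. Pictures are saved under pics/ and viewed, and the job is handed in when it is done.

```bash
ls; mkdir -p pics; python3 - <<'E'
from bench import status, viewer, r
import cv2
print(status.sense()); print(r.grip_depth)
for n in ("side","top"):
    s=viewer.snapshot(n); cv2.imwrite(f"pics/{n}0.png",s["img"][:,:,::-1])
    print({k:v for k,v in s.items() if k!="img"})
E
```

```text
pics
{'time': 0.0, 'joint_pos': array([-7.56541883e+01,  7.51402255e+00,  8.53305646e+01, -2.62787703e-04,
        8.72600183e+01, -4.89243695e+00]), 'qd': array([ 0.07343363, -0.07486714, -0.04537403,  0.05241634,  0.05136499,
        0.11029581]), 'joint_efforts': array([-3.13838886e-03, -5.69405222e+01, -5.00558531e+01, -2.12894529e-04,
        1.44977204e-02, -4.45784337e-05]), 'tool_pos': array([ 197.58765146, -565.95238397,  230.24341443]), 'tcp_rot': array([-1.79895753e+02, -8.65980768e-03,  1.92382536e+01]), 'ft_force': array([-0.28152637,  0.39606492,  0.50697277]), 'wrist_torque': array([-0.00998198, -0.02132818, -0.02099794]), 'finger_gap': 85.2994070070375}
18.700000000000003
{'fx': 490.9321173490007, 'fy': 490.9321173490007, 'cx': 252.80569436109553, 'cy': 191.62669893284064, 'k1': -0.08298827879893578, 'R': array([[ 0.99244811, -0.12263738,  0.00261045],
       [-0.08093378, -0.67065496, -0.73734093],
       [ 0.09217627,  0.73156134, -0.67551576]]), 't': array([-525.17036164,   75.81373429,  862.71448554])}
{'fx': 466.8055857065817, 'fy': 466.8055857065817, 'cx': 259.94409871558474, 'cy': 188.81933867912025, 'k1': -0.14396215213545213, 'R': array([[ 0.01001692, -0.99973524,  0.02071498],
       [-0.99586298, -0.01184488, -0.0900923 ],
       [ 0.09031381, -0.01972684, -0.99571797]]), 't': array([-22.46400957, 558.61233419, 890.49107091])}
```

View pics/side0.png

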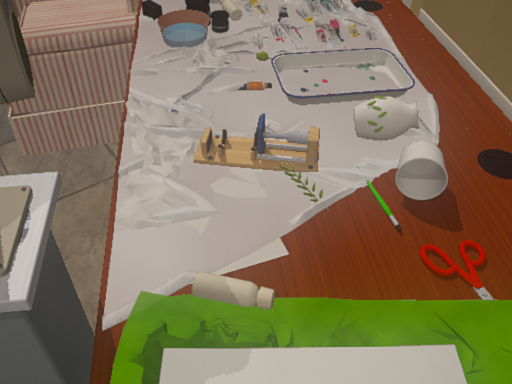

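View pics/top0.png

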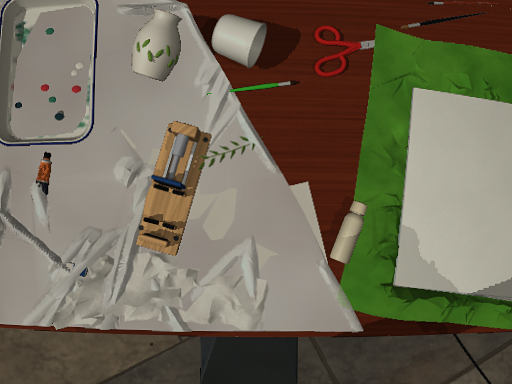

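The side view shows the bottle at about (232,291) with its cap to the right at (265,297), and the cradle at about (258,150). In the top view the bottle is at (349,232) with its cap up at (358,207), and the cradle is at (174,188) with the plate at (168,182). I'll zoom in on both.

```bash
python3 - <<'E'
import cv2
t=cv2.imread("pics/top0.png"); s=cv2.imread("pics/side0.png")
cv2.imwrite("pics/z1.png",cv2.resize(t[110:270,120:240],None,fx=5,fy=5,interpolation=cv2.INTER_CUBIC)[:600*2][:800])
a=cv2.resize(t[115:265,125:225],None,fx=4,fy=4,interpolation=cv2.INTER_CUBIC)
b=cv2.resize(t[190:290,310:390],None,fx=5,fy=5,interpolation=cv2.INTER_CUBIC)
import numpy as np
c=np.zeros((600,800,3),np.uint8); c[:600,:400]=a; c[:500,400:800]=b; cv2.imwrite("pics/z1.png",c)
c=np.zeros((600,800,3),np.uint8)
c[:320]=cv2.resize(s[105:185,180:340],None,fx=5,fy=5,interpolation=cv2.INTER_CUBIC)[:320,:800]
c[330:580,:500]=cv2.resize(s[265:315,180:280],None,fx=5,fy=5,interpolation=cv2.INTER_CUBIC); cv2.imwrite("pics/z2.png",c)
E
```

```text
(no output)
```

View pics/z1.png

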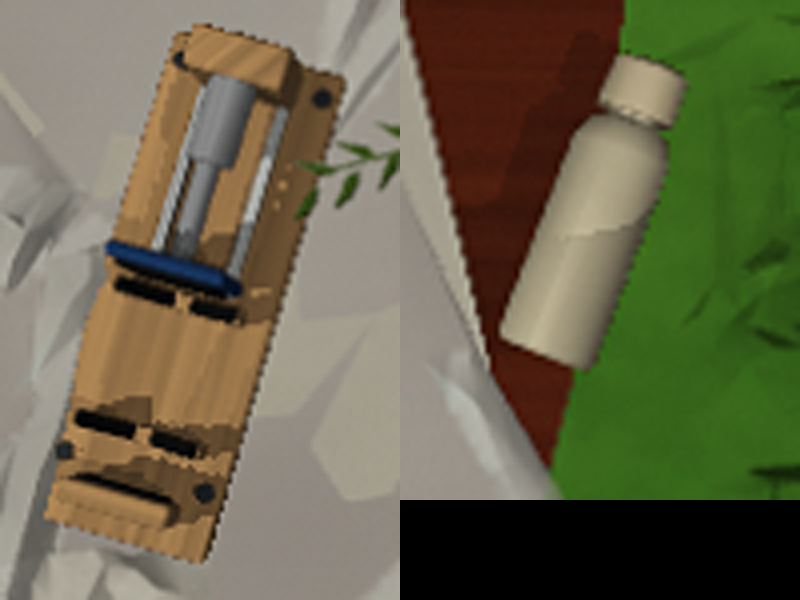

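View pics/z2.png

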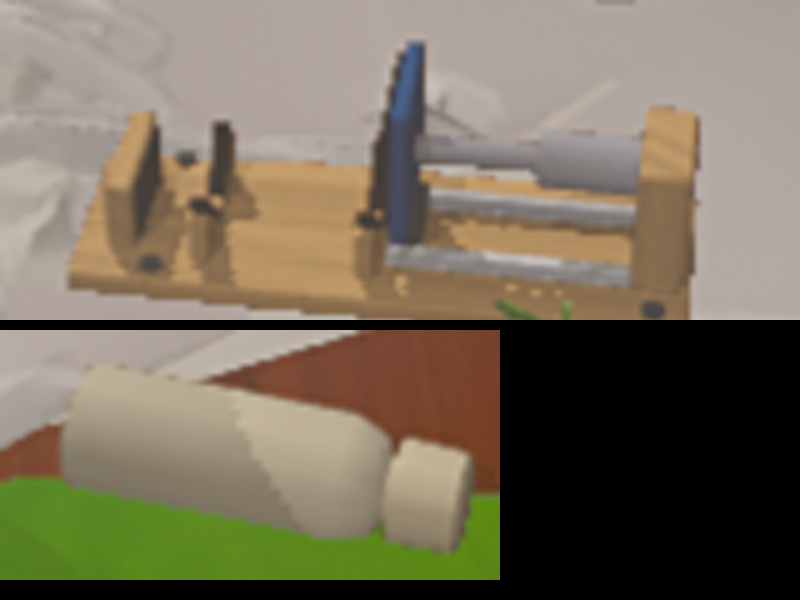

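```bash
cat > h.py <<'E'
import numpy as np, cv2
C={"side":dict(f=490.9321173490007,c=(252.80569436109553,191.62669893284064),k=-0.08298827879893578,
R=np.array([[0.99244811,-0.12263738,0.00261045],[-0.08093378,-0.67065496,-0.73734093],[0.09217627,0.73156134,-0.67551576]]),t=np.array([-525.17036164,75.81373429,862.71448554])),
"top":dict(f=466.8055857065817,c=(259.94409871558474,188.81933867912025),k=-0.14396215213545213,
R=np.array([[0.01001692,-0.99973524,0.02071498],[-0.99586298,-0.01184488,-0.0900923],[0.09031381,-0.01972684,-0.99571797]]),t=np.array([-22.46400957,558.61233419,890.49107091]))}
def proj(n,X):
    c=C[n]; K=np.array([[c["f"],0,c["c"][0]],[0,c["f"],c["c"][1]],[0,0,1.]])
    return cv2.projectPoints(np.atleast_2d(np.asarray(X,float)),cv2.Rodrigues(c["R"])[0],c["t"],K,np.array([c["k"],0,0,0.]))[0][:,0]
def place(p,L): # p=x,y,yaw(deg)
    a=np.radians(p[2]); L=np.atleast_2d(np.asarray(L,float))
    return np.c_[p[0]+np.cos(a)*L[:,0]-np.sin(a)*L[:,1],p[1]+np.sin(a)*L[:,0]+np.cos(a)*L[:,1],L[:,2]]
E
cat > fit.py <<'E'
from h import *
from scipy.optimize import least_squares
def px(o,s,off,p): return ((np.array(p)-off+.5)/s-.5)+o
T=lambda *p: px((125,115),4,(0,0),p); B=lambda *p: px((310,190),5,(400,0),p)
S=lambda *p: px((180,105),5,(0,0),p); SB=lambda *p: px((180,265),5,(0,330),p)
cr=[("top",(-62,28,44),T(68,480)),("top",(-62,-28,44),T(172,517)),
("top",(-36,32,43),T(78,420)),("top",(-36,-32,43),T(198,451)),
("top",(32,32,43),T(116,286)),("top",(32,-32,43),T(239,314)),
("top",(40,29,90),T(108,250)),("top",(40,-29,90),T(240,292)),
("side",(-62,28,44),S(158,118)),("side",(-62,-28,44),S(133,190)),
("side",(-36,32,43),S(222,123)),("side",(40,29,90),S(412,45))]
# bottle y long: base at +61.5, cap end -61.5
bo=[("top",(0,61.5,21.5),B(545,352)),("top",(21.5,61.5,21.5),B(502,330)),("top",(-21.5,61.5,21.5),B(586,368)),
("top",(14,-61.5,21.5),B(617,60)),("top",(-14,-61.5,21.5),B(685,75)),("side",(0,61.5,43),SB(93,366))]
def go(f,x0):
    def res(p): return np.concatenate([(proj(n,place(p,l))[0]-q) for n,l,q in f])
    s=least_squares(res,x0,loss="soft_l1"); print(s.x.round(1)); print(res(s.x).reshape(-1,2).round(1).tolist()); return s.x
c=go(cr,[475,165,-15]); b=go(bo,[400,-180,160])
for n in ("top","side"):
    im=cv2.imread(f"pics/{n}0.png"); im=cv2.resize(im,None,fx=4,fy=4,interpolation=cv2.INTER_CUBIC)
    def line(P,L,col):
        q=proj(n,place(P,L)); q=((q+.5)*4-.5).round().astype(int); cv2.polylines(im,[q[:,None]],False,col,1,cv2.LINE_AA)
    line(c,[(-62,28,44),(-62,-28,44),(-62,-28,12),(-62,28,12),(-62,28,44)],(0,255,0))
    for x in(-36,32): line(c,[(x-4,32,43),(x+4,32,43),(x+4,-32,43),(x-4,-32,43),(x-4,32,43)],(0,255,255))
    line(c,[(38,29,90),(38,-29,90),(38,-29,26),(38,29,26),(38,29,90)],(255,0,255))
    line(b,[(21.5,61.5,21.5),(-21.5,61.5,21.5),(-21.5,-43.5,21.5),(-14,-43.5,21.5),(-14,-61.5,21.5),(14,-61.5,21.5),(14,-43.5,21.5),(21.5,-43.5,21.5),(21.5,61.5,21.5)],(0,0,255))
    a=np.linspace(0,6.29,30); line(b,np.c_[21.5*np.cos(a),0*a+61.5,21.5+21.5*np.sin(a)],(0,0,255)); line(b,np.c_[14*np.cos(a),0*a-61.5,21.5+14*np.sin(a)],(0,0,255))
    r1,r2=((115,250,125,225),(195,280,320,380)) if n=="top" else ((105,185,180,330),(262,315,180,280))
    k=lambda r: im[r[0]*4:r[1]*4,r[2]*4:r[3]*4]
    A,Bm=k(r1),k(r2); 
    if n=="top":
        o=np.zeros((600,800,3),np.uint8); o[:A.shape[0],:A.shape[1]]=A; o[:Bm.shape[0],420:420+Bm.shape[1]]=Bm
    else:
        o=np.zeros((600,800,3),np.uint8); o[:A.shape[0],:A.shape[1]]=A; o[340:340+Bm.shape[0],:Bm.shape[1]]=Bm
    cv2.imwrite(f"pics/ov_{n}.png",o)
E
python3 fit.py
```

```text
[521.6 166.6 -15.1]
[[0.1, -1.4], [1.9, -2.5], [-0.4, -0.0], [1.3, 1.4], [0.2, -0.4], [1.0, 1.6], [-0.3, 2.4], [-3.1, 0.5], [1.0, -0.9], [0.4, 0.5], [0.7, -1.6], [-1.3, -1.2]]
[ 478.6 -193.    68.4]
[[-1.1, -0.4], [-2.5, -0.1], [0.8, 0.4], [0.6, -2.5], [-0.1, -0.2], [-1.6, 1.1]]
```

View pics/ov_top.png

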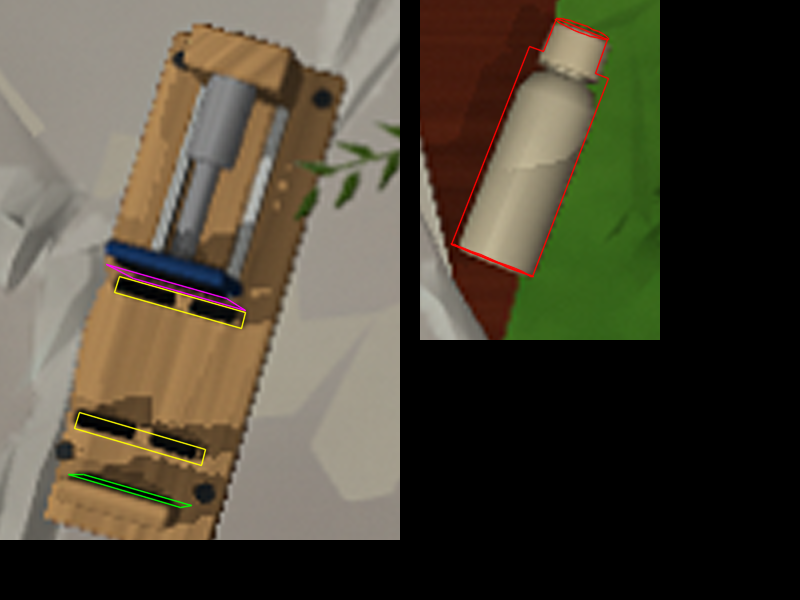

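View pics/ov_side.png

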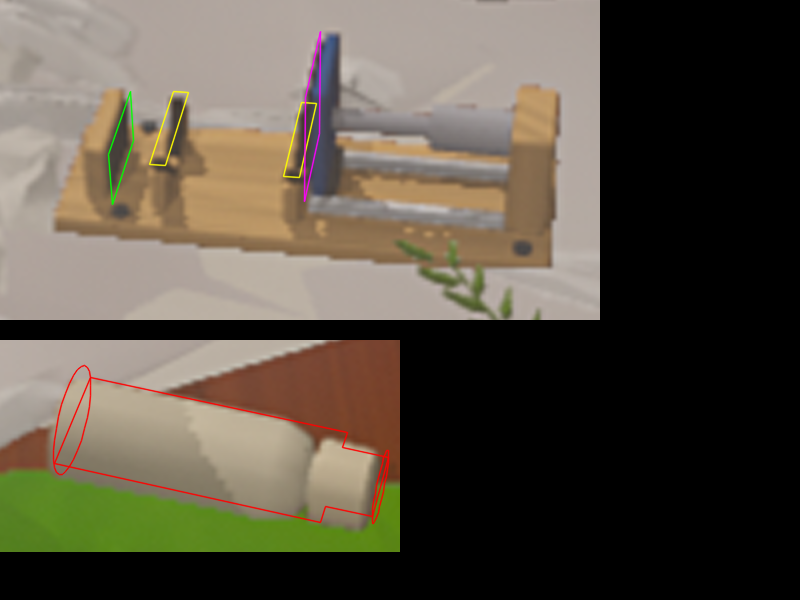

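The cradle fit is good to a few mm. The bottle looks narrower than the model, so I'll look at it brightened and segmented.

```bash
python3 - <<'E'
from h import *
o=np.zeros((600,800,3),np.uint8)
t=cv2.imread("pics/top0.png")[192:268,325:375]; s=cv2.imread("pics/side0.png")[268:313,188:280]
g=lambda i:(255*(i/255.)**.5).astype(np.uint8)
T=cv2.resize(g(t),None,fx=6,fy=6,interpolation=cv2.INTER_NEAREST);S=cv2.resize(g(s),None,fx=5,fy=5,interpolation=cv2.INTER_NEAREST)
o[:T.shape[0],:T.shape[1]]=T;o[:S.shape[0],320:320+S.shape[1]]=S
cv2.imwrite("pics/g.png",o)
E
```

```text
(no output)
```

View pics/g.png

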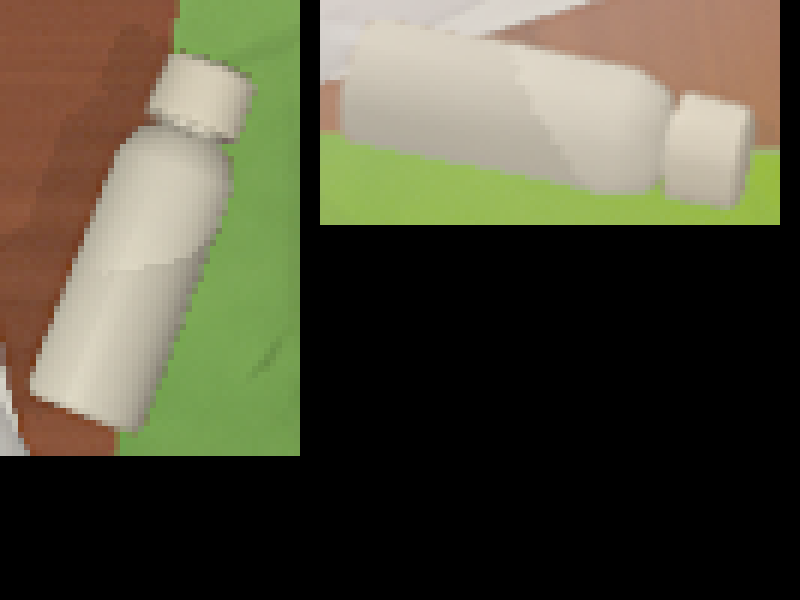

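```bash
cat >> h.py <<'E'
def back(n,p,z):
    c=C[n]; K=np.array([[c["f"],0,c["c"][0]],[0,c["f"],c["c"][1]],[0,0,1.]])
    u=cv2.undistortPoints(np.array([[p]],float),K,np.array([c["k"],0,0,0.]))[0,0]
    d=c["R"].T@np.array([u[0],u[1],1]); o=-c["R"].T@c["t"]; return o+d*(z-o[2])/d[2]
E
python3 - <<'E'
from h import *
g=lambda x,y:((x+.5)/6-.5+325,(y+.5)/6-.5+192); s=lambda x,y:((x-320+.5)/5-.5+188,(y+.5)/5-.5+268)
A=back("top",g(84,411),21);B=back("top",g(211,68),21);m=(A+B)/2
print("top",A,B,m,np.linalg.norm(A-B),np.degrees(np.arctan2(*(B-A)[[1,0]])))
A=back("side",s(352,85),21);B=back("side",s(738,155),21)
print("side",A,B,(A+B)/2,np.linalg.norm(A-B),np.degrees(np.arctan2(*(B-A)[[1,0]])))
T=lambda x,y:((x+.5)/4-.5+125,(y+.5)/4-.5+115)
for n,pp,z in (("boardL",[(175,35),(45,515)],12),("boardR",[(345,75),(205,562)],0),("sadlow",[(78,420),(198,451)],43),("sadhi",[(116,286),(239,314)],43),("stoptop",[(68,480),(172,520)],44),("plate",[(108,250),(240,290)],90)):
    P=[back("top",T(*p),z) for p in pp]; d=P[1]-P[0]; print(n,np.round(P,1).tolist(),np.linalg.norm(d).round(1),np.degrees(np.arctan2(d[1],d[0])).round(1))
E
```

```text
top [ 420.37568404 -172.49275598   21.        ] [ 533.44166253 -215.22318027   21.        ] [ 476.90867329 -193.85796812   21.        ] 120.87102486711944 -20.70281629238621
side [ 415.50529877 -175.30140662   21.        ] [ 530.53632188 -215.42954616   21.        ] [ 473.02081033 -195.36547639   21.        ] 121.82940474461161 -19.231133506258498
boardL [[690.9, 170.2, 12.0], [448.5, 228.5, 12.0]] 249.4 166.5
boardR [[673.6, 84.5, 0.0], [426.0, 149.9, 0.0]] 256.1 165.2
sadlow [[495.2, 206.0, 43.0], [481.2, 147.6, 43.0]] 60.1 -103.4
sadhi [[560.0, 189.4, 43.0], [547.2, 129.3, 43.0]] 61.4 -102.1
stoptop [[466.3, 209.9, 44.0], [448.1, 159.2, 44.0]] 53.9 -109.8
plate [[572.1, 183.7, 90.0], [554.4, 122.4, 90.0]] 63.8 -106.1
```

```bash
python3 -m crank '{"slide":[[0.024,-0.016,0.004],[0.024,-0.016,0.006],[0.024,-0.016,0.006],[0.024,-0.016,0.008],[0.024,-0.016,0.008],[0.024,-0.016,0.008],[0.024,-0.016,0.008],[0.024,-0.016,0.008]],"twist":[0,0,0,0,0,0,0,0]}' 0 60; python3 -m crank '{"slide":[[0.024,-0.016,0.008],[0.024,-0.016,0.008],[0.024,-0.016,0.008],[0.024,-0.016,0.008],[0.024,-0.016,0.008],[0.024,-0.016,0.008],[0.024,-0.016,0.008],[0.016,-0.018,0.008]],"twist":[0,0,0,0,0,0,0,0]}'; python3 -m crank '{"slide":[[0,0,0],[0,0,0],[0,0,0],[0,0,0],[0,0,0],[0,0,0]],"twist":[0.12,0.12,0.12,0.12,0.12,0.09]}'
```

```text
time: 0.9
tool_pos: [337.2, -381.1, 174.5]
tcp_rot: [-180.0, 0.0, 19.2]
ft_force: [0.5, 0.0, -0.0]
finger_gap: 85.5
time: 1.7
tool_pos: [468.5, -197.7, 110.7]
tcp_rot: [-180.0, -0.0, 19.3]
ft_force: [1.0, 0.4, 0.1]
finger_gap: 85.4
time: 2.3
tool_pos: [467.4, -198.8, 110.8]
tcp_rot: [-180.0, 0.0, -20.6]
ft_force: [-0.3, 0.4, 1.0]
finger_gap: 85.4
```

```bash
python3 -m crank '{"slide":[[0.0055,-0.007,0.02],[0,0,0.025],[0,0,0.015],[0,0,0]],"twist":[0,0,0,0]}'; python3 - <<'E'
from bench import viewer
import cv2,numpy as np
o=np.zeros((600,800,3),np.uint8)
t=viewer.snapshot("top")["img"][180:280,310:390,::-1]; s=viewer.snapshot("side")["img"][220:340,170:300,::-1]
t=cv2.resize(t,None,fx=5,fy=5);s=cv2.resize(s,None,fx=3,fy=3)
o[:500,:400]=t;o[:360,405:795]=s;cv2.imwrite("pics/a.png",o)
E
```

```text
time: 2.7
tool_pos: [472.9, -193.1, 48.3]
tcp_rot: [-180.0, 0.3, -20.3]
ft_force: [0.0, 0.5, -1.2]
finger_gap: 85.5
```

View pics/a.png

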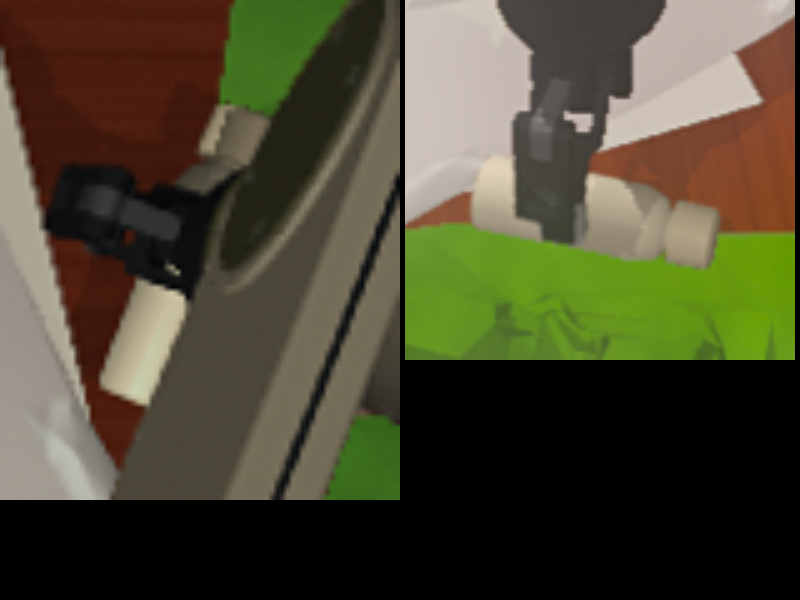

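The fingers straddle the bottle (top view, body at about (145,340) to (220,150) in the crop) and line up with it. I'll descend.

```bash
python3 -m crank '{"slide":[[0.002,0,0.02],[0,0,0.014],[0,0,0.007],[0,0,0.004],[0,0,0]],"twist":[0,0,0,0,0]}'
```

```text
time: 3.3
tool_pos: [476.9, -194.9, 6.1]
tcp_rot: [-180.0, 0.0, -20.3]
ft_force: [-0.9, 0.9, 0.3]
finger_gap: 85.3
```

```bash
python3 -m crank '{"slide":[[-0.001,0,0.002],[0,0,0.0015],[0,0,0]],"twist":[0,0,0]}';  python3 -m crank '{"slide":[[0,0,0],[0,0,0],[0,0,0],[0,0,0],[0,0,0],[0,0,0]],"twist":[0,0,0,0,0,0]}' 1 50
```

```text
time: 3.6
tool_pos: [476.3, -194.7, 3.0]
tcp_rot: [180.0, -0.0, -20.3]
ft_force: [-0.6, -0.8, 0.2]
finger_gap: 85.5
time: 4.2
tool_pos: [476.6, -194.9, 3.2]
tcp_rot: [180.0, -0.0, -20.3]
ft_force: [-0.3, -0.1, 5.3]
finger_gap: 41.5
```

```bash
python3 -m crank '{"slide":[[0,0,0],[0,0,-0.005],[0,0,-0.015],[0,0,-0.025],[0,0,-0.03],[0,0,-0.03],[0,0,-0.02],[0,0,0]],"twist":[0,0,0,0,0,0,0,0]}'; python3 - <<'E'
from bench import viewer
import cv2
cv2.imwrite("pics/b.png",cv2.resize(viewer.snapshot("side")["img"][170:330,150:330,::-1],None,fx=4,fy=3.7))
E
```

```text
time: 5.0
tool_pos: [478.6, -195.9, 132.5]
tcp_rot: [179.9, -0.4, -20.3]
ft_force: [-0.4, 0.0, -0.5]
finger_gap: 42.0
```

View pics/b.png

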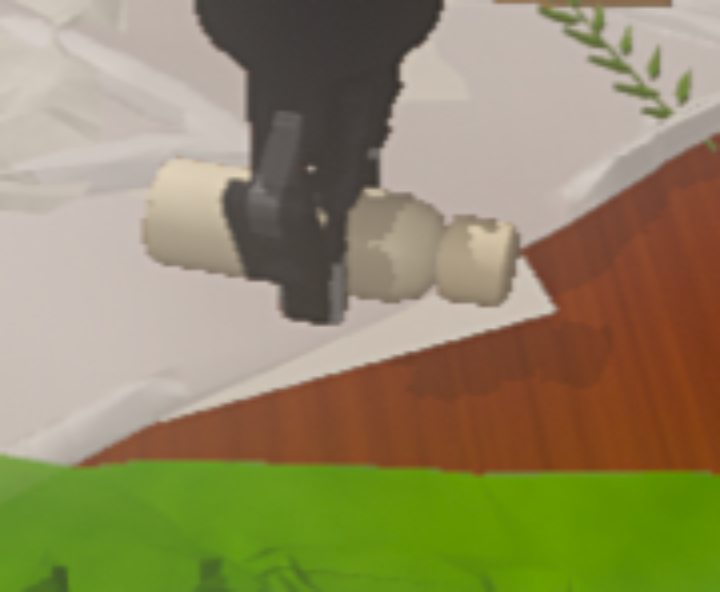

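```bash
python3 -m crank '{"slide":[[0,0,0],[-0.003,-0.012,0],[-0.006,-0.024,0],[-0.008,-0.032,0],[-0.009,-0.036,0],[-0.009,-0.036,0],[-0.009,-0.036,0],[-0.009,-0.036,0]],"twist":[-0.0925,0,0,0,0,0,0,0]}'; python3 -m crank '{"slide":[[-0.009,-0.036,0],[-0.009,-0.036,0],[-0.008,-0.032,0],[-0.006,-0.024,0],[-0.003,-0.016,0],[0,0,0],[0,0,0]],"twist":[0,0,0,0,0,0,0]}'
```

```text
time: 5.85
tool_pos: [478.5, 26.1, 126.6]
tcp_rot: [180.0, 0.1, -15.1]
ft_force: [1.3, -0.0, -1.3]
finger_gap: 42.0
time: 6.55
tool_pos: [482.2, 172.2, 126.8]
tcp_rot: [179.9, 0.1, -15.0]
ft_force: [0.2, 0.2, -0.8]
finger_gap: 41.9
```

```bash
python3 -m crank '{"slide":[[0.002,-0.005,0.015],[0,0,0.02],[0,0,0.015],[0,0,0],[0,0,0]],"twist":[0,0,0,0,0]}'; python3 - <<'E'
from bench import viewer
import cv2,numpy as np
o=np.zeros((600,800,3),np.uint8)
t=viewer.snapshot("top")["img"][115:265,125:225,::-1]; s=viewer.snapshot("side")["img"][90:185,180:340,::-1]
cv2.imwrite("pics/c1.png",cv2.resize(t,None,fx=4,fy=4));cv2.imwrite("pics/c2.png",cv2.resize(s,None,fx=5,fy=5))
E
```

```text
time: 7.05
tool_pos: [486.1, 175.8, 77.1]
tcp_rot: [180.0, 0.1, -15.0]
ft_force: [-0.0, 0.8, -0.3]
finger_gap: 42.4
```

View pics/c1.png

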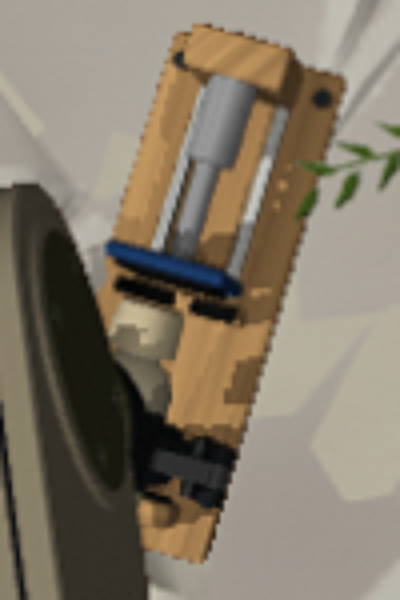

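View pics/c2.png

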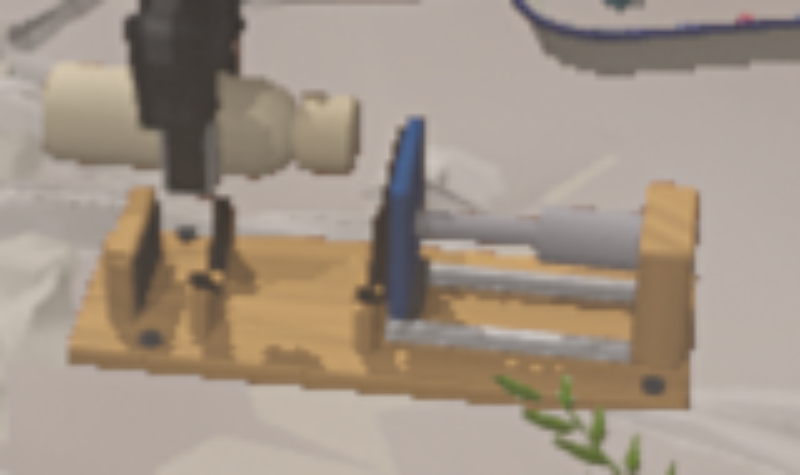

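Top view: cap at about (148,325) in front of the plate, roughly centred between the saddle halves. Side view: the bottle is level above the stop. I'll check the lateral centring numerically.

```bash
python3 - <<'E'
from h import *
T=lambda x,y:((x+.5)/4-.5+125,(y+.5)/4-.5+115)
L=(516-516,)
# cap side silhouette at far end (corner px) at axis height 95
for a in [(118,304),(183,318),(110,343),(172,360)]:
    P=back("top",T(*a),95); d=P[:2]-np.array([522,167]); c,s=np.cos(np.radians(-15)),np.sin(np.radians(-15))
    print(a,P.round(1),"seat x,y",(c*d[0]+s*d[1]).round(1),(-s*d[0]+c*d[1]).round(1))
for n,p in(("tcp",(486.1,175.8)),):
    d=np.array(p)-[522,167]; print((c*d[0]+s*d[1]).round(1),(-s*d[0]+c*d[1]).round(1))
S=lambda x,y:((x+.5)/5-.5+180,(y+.5)/5-.5+90)
P=back("side",S(352,135),95);d=P[:2]-np.array([522,167]);print(P,(c*d[0]+s*d[1]).round(1),(-s*d[0]+c*d[1]).round(1))
E
```

```text
(118, 304) [546.9 177.3  95. ] seat x,y 21.4 16.4
(183, 318) [540.9 147.4  95. ] seat x,y 23.4 -14.1
(110, 343) [529.1 180.4  95. ] seat x,y 3.4 14.8
(172, 360) [521.8 151.9  95. ] seat x,y 3.7 -14.7
-37.0 -0.8
[543.61514455 164.18118192  95.        ] 21.6 2.9
```

Bottle position agrees to within 1 mm (cap end at seat x ≈ 22, lateral ≈ 0.5 mm). I'll lower to an axis height of about 75 mm and press the plate.

```bash
python3 -m crank '{"slide":[[0,0,0.008],[0,0,0.008],[0,0,0.004],[0,0,0],[0,0,0]],"twist":[0,0,0,0,0]}'; python3 -m crank '{"slide":[[0.006,0,0],[0.008,0,0],[0.006,0,0],[0.006,0,0],[0.006,0,0],[0,0,0],[0,0,0]],"twist":[0,0,0,0,0,0,0]}'
```

```text
time: 7.65
tool_pos: [486.4, 176.3, 57.6]
tcp_rot: [180.0, 0.0, -15.0]
ft_force: [-0.6, -0.5, -0.1]
finger_gap: 41.8
time: 8.35
tool_pos: [517.4, 168.1, 57.7]
tcp_rot: [180.0, 0.0, -15.0]
ft_force: [-3.7, 2.1, 2.1]
finger_gap: 41.2
```

Contact with the spring, about 4 N, as expected at about 16 mm of compression. I'll carry on pressing.

```bash
python3 -m crank '{"slide":[[0.006,0,0],[0.006,0,0],[0.004,0,0],[0,0,0],[0,0,0]],"twist":[0,0,0,0,0]}'; python3 - <<'E'
from bench import viewer
import cv2
t=viewer.snapshot("top")["img"][115:265,125:225,::-1]; s=viewer.snapshot("side")["img"][90:185,180:340,::-1]
cv2.imwrite("pics/d1.png",cv2.resize(t,None,fx=4,fy=4));cv2.imwrite("pics/d2.png",cv2.resize(s,None,fx=5,fy=5))
E
```

```text
time: 8.85
tool_pos: [532.3, 164.0, 57.5]
tcp_rot: [180.0, 0.1, -15.0]
ft_force: [-6.0, 1.1, 1.4]
finger_gap: 42.2
```

View pics/d2.png

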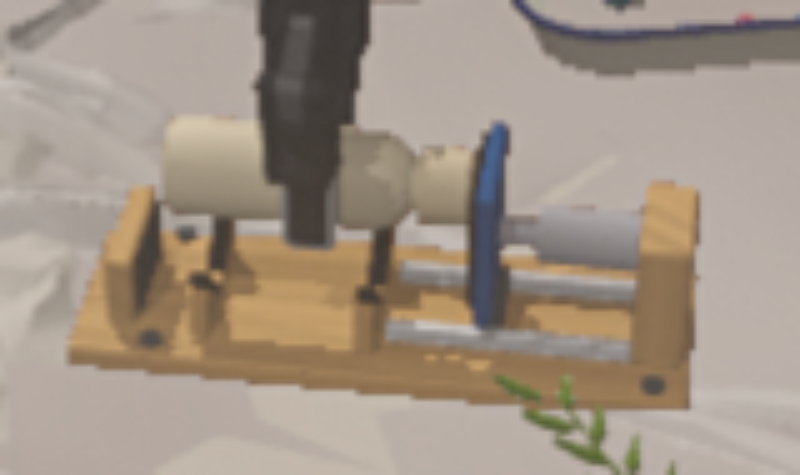

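View pics/d1.png

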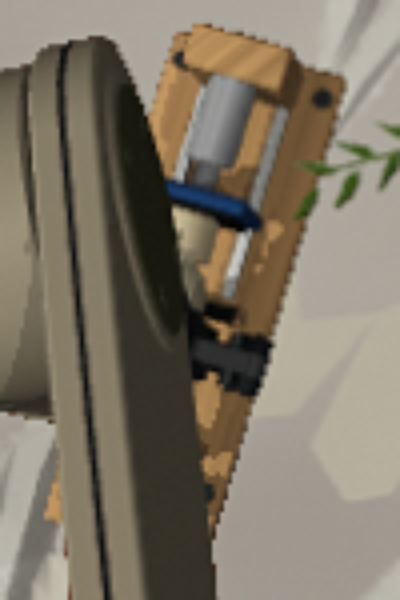

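The plate is pressed back (6 N, about 32 mm). The base end at (165,165) in the side crop is inside the stop at (155,190). I'll lower in steps, watching the force.

```bash
python3 -m crank '{"slide":[[0,0,0.005],[0,0,0.006],[0,0,0.006],[0,0,0.004],[0,0,0.002],[0,0,0],[0,0,0]],"twist":[0,0,0,0,0,0,0]}'
```

```text
time: 9.65
tool_pos: [531.9, 163.8, 34.3]
tcp_rot: [180.0, 0.1, -15.0]
ft_force: [-6.3, 1.6, 0.3]
finger_gap: 41.8
```

```bash
python3 -m crank '{"slide":[[0,0,0.002],[0,0,0.002],[0,0,0.001],[0,0,0],[0,0,0]],"twist":[0,0,0,0,0]}';python3 -m crank '{"slide":[[0,0,0.001],[0,0,0],[0,0,0]],"twist":[0,0,0]}'; python3 - <<'E'
from bench import viewer
import cv2
s=viewer.snapshot("side")["img"][90:185,180:340,::-1]
cv2.imwrite("pics/e2.png",cv2.resize(s,None,fx=5,fy=5))
E
```

```text
time: 10.15
tool_pos: [532.0, 163.9, 29.4]
tcp_rot: [180.0, 0.1, -15.0]
ft_force: [-6.2, 0.6, 1.5]
finger_gap: 41.9
time: 10.45
tool_pos: [532.3, 164.0, 28.8]
tcp_rot: [180.0, 0.0, -15.0]
ft_force: [-4.7, 2.2, 2.4]
finger_gap: 42.3
```

View pics/e2.png

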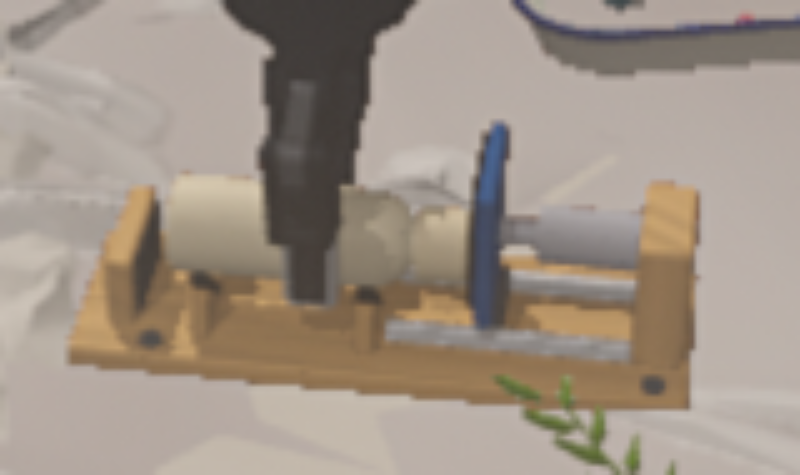

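It is between stop and plate and almost down; there is no saddle reaction yet. I'll go down until contact.

```bash
python3 -m crank '{"slide":[[0,0,0.001],[0,0,0],[0,0,0]],"twist":[0,0,0]}';python3 -m crank '{"slide":[[0,0,0.001],[0,0,0],[0,0,0]],"twist":[0,0,0]}'
```

```text
time: 10.8
tool_pos: [532.7, 164.3, 28.3]
tcp_rot: [-180.0, 0.0, -15.0]
ft_force: [-6.9, 2.7, 6.9]
finger_gap: 42.6
time: 11.1
tool_pos: [533.0, 164.7, 27.9]
tcp_rot: [-179.9, -0.0, -15.0]
ft_force: [-7.3, 3.8, 8.8]
finger_gap: 41.9
```

Seated. I'll ease back toward the stop with the spring following.

```bash
python3 -m crank '{"slide":[[-0.002,0,-0.0005],[-0.003,0,0],[-0.002,0,0],[0,0,0],[0,0,0]],"twist":[0,0,0,0,0]}';python3 -m crank '{"slide":[[-0.001,0,0],[-0.001,0,0],[0,0,0],[0,0,0]],"twist":[0,0,0,0]}'
```

```text
time: 11.6
tool_pos: [526.6, 166.3, 28.0]
tcp_rot: [-179.9, -0.1, -15.0]
ft_force: [-2.8, 5.4, 5.3]
finger_gap: 42.0
time: 12.0
tool_pos: [525.0, 166.7, 28.0]
tcp_rot: [-179.9, -0.1, -15.0]
ft_force: [0.4, 5.2, 5.0]
finger_gap: 41.9
```

```bash
python3 -m crank '{"slide":[[0,-0.001,0],[0,0,0],[0,0,0]],"twist":[0,0,0]}'; python3 - <<'E'
from bench import viewer
import cv2
s=viewer.snapshot("side")["img"][90:185,180:340,::-1]
cv2.imwrite("pics/f2.png",cv2.resize(s,None,fx=5,fy=5))
E
```

```text
time: 12.3
tool_pos: [524.8, 167.1, 27.7]
tcp_rot: [-180.0, -0.0, -15.0]
ft_force: [-3.0, 2.9, 6.1]
finger_gap: 42.2
```

View pics/f2.png

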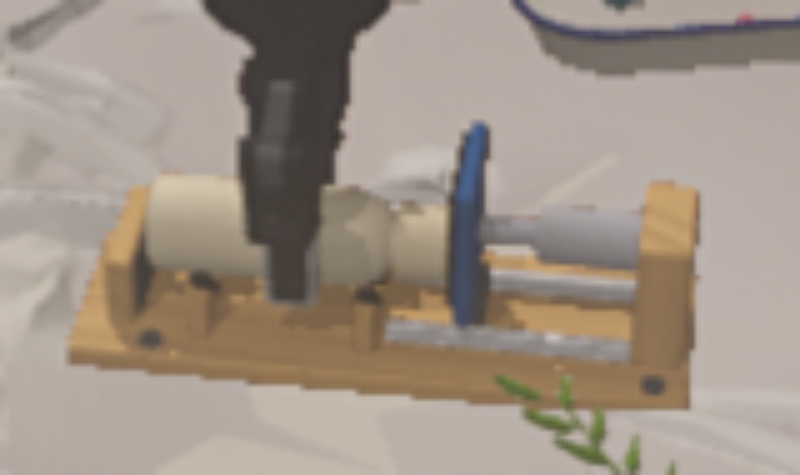

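The base end (150,240) is practically at the stop face. I'll open now; the spring finishes the last mm.

```bash
python3 -m crank '{"slide":[[-0.001,0,0],[0,0,0],[0,0,0]],"twist":[0,0,0]}'; python3 -m crank '{"slide":[[0,0,0],[0,0,0],[0,0,0],[0,0,0],[0,0,0],[0,0,0],[0,0,0],[0,0,0]],"twist":[0,0,0,0,0,0,0,0]}' 0; python3 - <<'E'
from bench import viewer
import cv2
s=viewer.snapshot("side")["img"][90:185,180:340,::-1]
cv2.imwrite("pics/g2.png",cv2.resize(s,None,fx=5,fy=5))
E
```

```text
time: 12.65
tool_pos: [523.8, 167.4, 27.7]
tcp_rot: [-180.0, -0.0, -15.0]
ft_force: [-1.0, 2.2, 5.9]
finger_gap: 41.8
time: 13.45
tool_pos: [523.6, 167.4, 27.3]
tcp_rot: [180.0, -0.0, -15.0]
ft_force: [-0.2, -0.3, 0.0]
finger_gap: 85.0
```

View pics/g2.png

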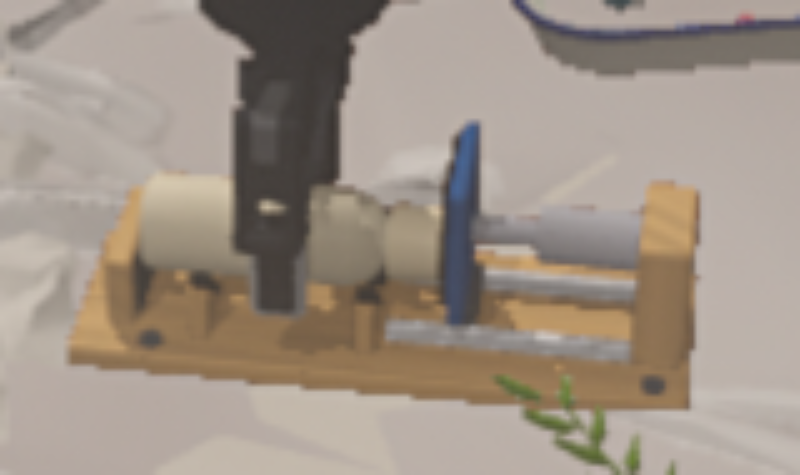

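The bottle is clamped and the force is zero. I'll retreat straight up.

```bash
python3 -m crank '{"slide":[[0,0,-0.006],[0,0,-0.012],[0,0,-0.02],[0,0,-0.025],[0,0,-0.03],[0,0,-0.03],[0,0,-0.03],[0,0,-0.03]],"twist":[0,0,0,0,0,0,0,0]}'; python3 -m crank '{"slide":[[0,0.03,0],[0,0.035,0],[0,0.035,0],[0,0.035,0],[0,0.035,0],[0,0.02,0],[0,0,0],[0,0,0]],"twist":[0,0,0,0,0,0,0,0]}'; python3 - <<'E'
from bench import viewer
import cv2
t=viewer.snapshot("top")["img"][115:265,125:225,::-1]; s=viewer.snapshot("side")["img"][90:185,180:340,::-1]
cv2.imwrite("pics/i1.png",cv2.resize(t,None,fx=4,fy=4));cv2.imwrite("pics/i2.png",cv2.resize(s,None,fx=5,fy=5))
E
```

```text
time: 14.3
tool_pos: [523.6, 167.4, 213.0]
tcp_rot: [-180.0, -0.1, -15.0]
ft_force: [0.1, 0.8, 0.4]
finger_gap: 85.4
time: 15.1
tool_pos: [474.7, -16.2, 211.4]
tcp_rot: [-180.0, -0.1, -15.1]
ft_force: [0.2, -0.4, 0.7]
finger_gap: 85.4
```

View pics/i1.png

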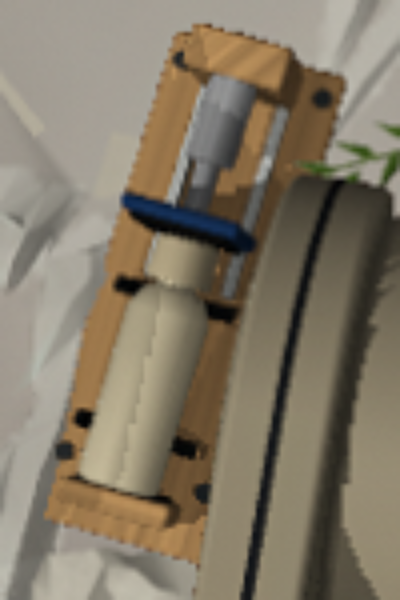

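View pics/i2.png

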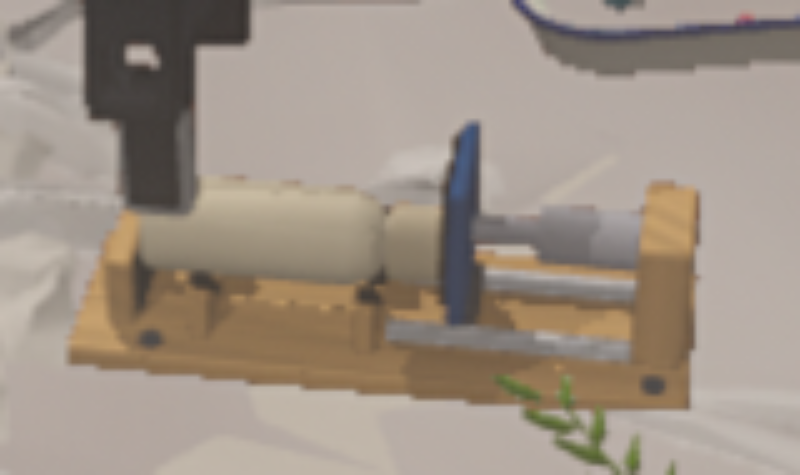

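Top view: the base is against the stop at (125,490), the cap at (180,265) against the pressed-back plate, and the bottle is centred in both saddles. Side view: its top edge runs parallel to the board, so it is level. The gripper is clear.

```bash
python3 -c "
from bench import hand_in
print(hand_in())"
```

```text
the job is handed in; nothing more can be done
None
```

The bottle is loaded in the cradle and the job is handed in, at about 15 s on the robot's clock. I gripped it across the body and pressed the plate back about 32 mm with the cap end (about 6 N). I then lowered it until the saddles pushed back with about 9 N, eased it to the stop, opened the gripper and withdrew.

- **Last pictures:** the base is against the stop and the cap against the plate. The plate is still partly pressed back, and the bottle lies level and centred in both saddles.
- **Robot clear:** the gripper was well above and away from the cradle, and the wrist force read about zero.
- **Disagreements:** the body looked about 38–39 mm across in the pictures instead of 43 mm, while the gripper closed on it at about 42 mm. The two cameras put the bottle about 4 mm apart, so I used a point between them. Neither affected the result.

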